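Slide the tall softener bottle into its empty stall

TASK

On the laundry counter stand two low three-sided bottle stalls; one already holds a short jar. Gently push the tall narrow bottle low on its body so that it slides upright along the counter, through the open front of the empty stall, until it stands fully home against the stall's back. Do not lift, squeeze or tip the bottle, leave the other things undisturbed, and back away.

Things in the scene. Friction and masses are not known exactly. Their poses are not given: they have to be found in the camera images.
- bottle: tall narrow softener bottle, loose: white plastic, round, 60 mm diameter up to 180 mm high, then tapering to a neck and a 40 mm wide cap, 260 mm high in all, about 0.4 kg, centre of mass about 115 mm up. Origin: centre of its underside, z up its axis. It drags on the counter: pushed above about 30 mm it may tip, pushed below that it slides
- dock: the EMPTY stall: fixed grey fence 30 mm high, the counter is its floor. Origin: on the counter, where the bottle's centre is when fully home. x points into the stall (z up): inner face of the back at x = +30 mm, 10 mm thick; open front at x = -35 mm; side fences: inner faces at y = +-44 mm, 8 mm thick, from x = -35 to +40 mm
- full_dock: the other stall, same shape and axes, fixed beside the first to its left or right, holding the short jar
- jar: short white jar, 56 mm diameter, 100 mm high, 0.3 kg, standing in the other stall; origin at the centre of its underside. Leave it alone
- can: metal spray can, 52 mm diameter, 150 mm high, standing off to one side; origin at the centre of its underside. Leave it alone
- carton: upright white card powder carton, 75 x 130 x 190 mm high, standing off to the other side; origin at the centre of its underside. Leave it alone
- brush: small wooden brush lying beyond the stalls, origin on its underside. Leave it alone
Things that resemble listed ones, but are neither listed nor needed, are in the scene too. Leave any blue look-alike of the dock alone.

How it is judged:
By the outcome, as a careful person would: the job done as asked, in the order asked, and still so for the second after the job is handed in, with the robot touching nothing.
It also fails if it takes over 72 s, if anything falls off the work surface, if the arm or the gripper's body presses on something with over 40 N, if the wrist force passes 120 N, or if a joint passes its speed limit or range.

ROBOT

A 6-joint arm with a two-finger parallel gripper is mounted at the origin on the work surface. World frame = base frame: x ahead of the robot, y to its left, z up, the work surface at z = 0. Lengths are in m, angles in rad, forces in N, time in s.
With the tool pointing down it reaches from about 0.275 to 0.775 m from the base axis. Payload 14.6 kg.
Tool frame: the origin (TCP) lies on the centre line of the jaws, within the pads' length; the fingertips stand 14 mm ahead of it and the grasp point (between the pads) lies 5 mm behind it; z points along the fingers, y is the line along which they close (so a half turn about z gives the same grasp; the last joint's range is limited). The gripper opens to 85 mm and grips with 20 to 120 N. Pads are 22 mm wide; open, the fingers measure 114 mm over their backs; the gripper's body (76 mm by 85 mm) begins 54 mm behind the grasp point. The pads swing forward as they close: fully open they stand 13 mm farther back than shut.
Start: joints at [1.085, 0.263, -0.048, 1.259, 0, 1.415], TCP at [0.171, 0.497, 0.245] pointing down, gripper open.
Joint ranges: [-2.65, 2.65], [-0.89, 1.7], [-1.18, 1.37], [-2.13, 2.11], [-1.35, 1.29], [-3.14, 3.14]. Speed limits (rad/s): [1.89, 1.89, 2.57, 2.79, 3.14, 3.14].

INTERFACE

Orientations are given as a rotation vector (axis times angle).
In Python, from bench import bot gives the robot as it stands.
- The arm moves only by the shell command python3 -m pendant 'ROWS' [FORCE]. ROWS is text: rows parted by semicolons, each of 5 numbers parted by spaces: the opening, from -1 (shut) to 1 (fully open), then the shift along the tool's x, y, z in units of 40 mm (1.0 is 40 mm), then the turn about the tool's z in units of 6 degrees (1.0 is 6 degrees). In form: grip x y z spin; .... A call has exactly 8 rows; each row is the pose to reach, as a shift and turn from the pose commanded when the call began, along the tool's axes at that moment; what a row does not reach only later rows make up. A row lasts 1/12 s, in which the tool goes at most 41.7 mm and 7.16 degrees, less where a joint would pass 70% of its speed; a pose out of reach is approached as far as the arm can. A call with a gripper value outside its range is refused whole. The fingers move at their own pace and stop on an object; FORCE is the grip in N (left out, the last holds). Time passes only in rows, so rows that repeat a pose let the fingers close, or fill a call up. It gives the time, the measured TCP pose, the force, the opening and the grip force at its end, in the units of the state.
- bot.read_state(): the state, without advancing time (a new reading comes with each control period).
- bot.camera(name): name is "side" or "top" or "wrist"; returns a dict with "frame" (420x560x3 uint8, red, green, blue), "fx", "fy", "cx", "cy" (pixels), "camera_from_world" (4x4, takes a point from world to camera coordinates). Camera axes: x right, y up, looking along -z (the intrinsics and any distortion apply to the point x, -y, -z); pixel columns grow to the right and rows downward; lengths in m; the calibration is good to about 2 mm. A picture is of the moment at which its call begins. There is no depth.
- bot.sign_off(): hands the job in; it is judged then, once.
The state is a dict: "time_s": time; "joint_pos": joint angles; "joint_vel": joint speeds; "tau": joint torques, N m; "tcp_pos": TCP position; "orientation": TCP orientation; "contact_force": force on the tool from outside, world axes, zero at the start; "ft_torque": the same for the moment, N m; "finger_gap": opening from 0.0 (shut) to 1.0 (fully open); "finger_force": force on a finger pad.
Only numpy, scipy, OpenCV 4.12 (cv2) and the standard library are available. Lean on these libraries where they do the work, as an engineer would, in place of code of your own. Each camera call takes 0.05 s, during which the arm holds its last target. There are 200 camera calls.

## Working session

There is one attempt and no reset: what is moved stays moved. The work goes in short steps, Python scripts to look and compute and a shell command to move; the robot and the scene stay as the last step left them, time stands still between calls to the robot, and variables do not carry over. Pictures are saved under pics/ and viewed, at most 10 in all, crops included, and the job is handed in when it is done.

```bash
mkdir -p pics
python3 - <<'E'
from bench import bot
import cv2,numpy as np
for n in("top","side"):
    c=bot.camera(n); cv2.imwrite(f"pics/{n}0.png",c["frame"][:,:,::-1])
    print(n,c["fx"],c["fy"],c["cx"],c["cy"],[k for k in c]);print(np.round(c["camera_from_world"],4).tolist())
s=bot.read_state();print(s["time_s"],s["tcp_pos"],s["orientation"])
E
```

```text
top 501.98814058331953 501.98814058331953 277.371976208298 207.40047400867226 ['frame', 'fx', 'fy', 'cx', 'cy', 'camera_from_world']
[[-0.0125, -0.9999, 0.0065, 0.0145], [0.9841, -0.0112, 0.177, -0.6646], [-0.1769, 0.0086, 0.9842, -1.1716], [0.0, 0.0, 0.0, 1.0]]
side 518.9068752686101 518.9068752686101 279.4552423625952 207.69532488221012 ['frame', 'fx', 'fy', 'cx', 'cy', 'camera_from_world']
[[0.8715, -0.4904, 0.0026, -0.5842], [0.2587, 0.4643, 0.8471, -0.2191], [-0.4166, -0.7375, 0.5315, -0.8392], [0.0, 0.0, 0.0, 1.0]]
0.1 [0.17042888 0.49633896 0.24488637] [-5.17251958e-01 -3.09840605e+00  1.34483034e-03]
```

View pics/top0.png

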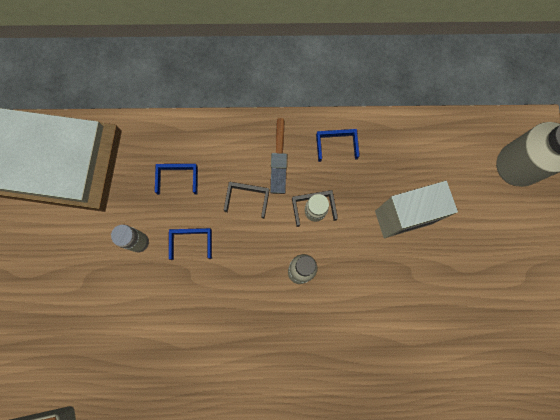

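View pics/side0.png

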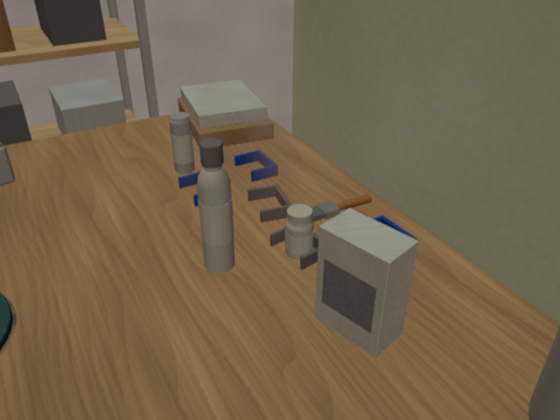

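Top view: the empty grey stall is at about (247,200), opening downward (−x). The full stall with the jar is at (315,207) and the bottle at (303,268). The can is at left and the carton at right. The side view confirms all of this. I'll zoom in on the stall and bottle to measure them.

Run:
```python
import cv2
a=cv2.imread("pics/top0.png")[170:295,210:350]; a=cv2.resize(a,None,fx=4.5,fy=4.5,interpolation=2)
cv2.imwrite("pics/topc.png",a)
b=cv2.imread("pics/side0.png")[130:285,180:330]; cv2.imwrite("pics/sidec.png",cv2.resize(b,None,fx=3.8,fy=3.8,interpolation=2))
```

```text
(no output)
```

View pics/topc.png

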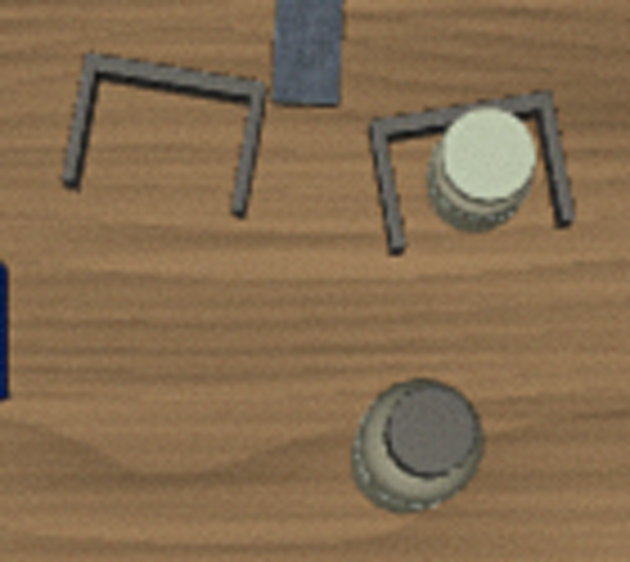

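View pics/sidec.png

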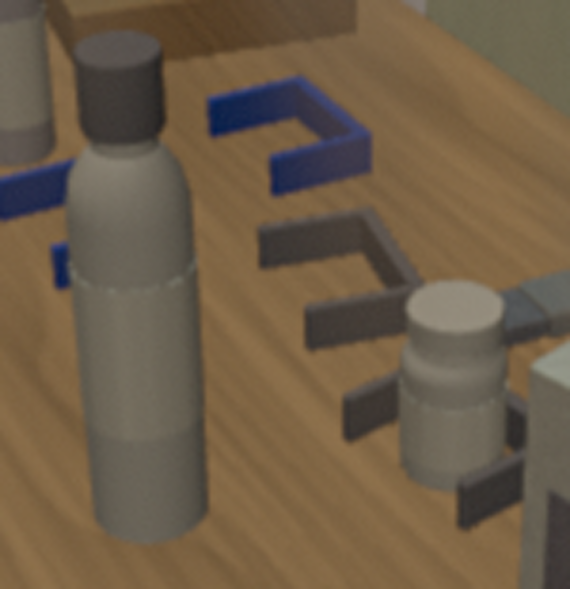

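Crop coordinates: in the top crop, the stall's outer top corners are (88,54), (265,84), (63,185) and (247,214), and the cap centre is (432,431). In the side crop, the front-end fence tops are (260,229) left and (306,311) right, the cap top is (119,48) and the bottle's base is at about (150,508).

```bash
cat > h.py <<'E'
import numpy as np
C={"top":(501.988,277.372,207.400,np.array([[-0.0125,-0.9999,0.0065,0.0145],[0.9841,-0.0112,0.177,-0.6646],[-0.1769,0.0086,0.9842,-1.1716]])),
"side":(518.907,279.455,207.695,np.array([[0.8715,-0.4904,0.0026,-0.5842],[0.2587,0.4643,0.8471,-0.2191],[-0.4166,-0.7375,0.5315,-0.8392]]))}
def ray(n,u,v):
    f,cx,cy,M=C[n];R=M[:,:3];d=R.T@np.array([(u-cx)/f,-(v-cy)/f,-1]);return -R.T@M[:,3],d
def atz(n,u,v,z):
    o,d=ray(n,u,v);return o+d*(z-o[2])/d[2]
def tri(a,b):
    (o,d),(p,e)=ray(*a),ray(*b);t,s=np.linalg.lstsq(np.c_[d,-e],p-o,rcond=None)[0]
    return (o+d*t+p+e*s)/2,np.linalg.norm(o+d*t-p-e*s)
T=lambda x,y:("top",210+x/4.5-.4,170+y/4.5-.4)
S=lambda x,y:("side",180+x/3.8-.4,130+y/3.8-.4)
E
python3 - <<'E'
from h import *
np.set_printoptions(precision=4,suppress=True)
print("cap",tri(T(432,431),S(119,48)),"capz.26",atz(*T(432,431),.26),"base",atz(*S(150,508),0))
print("Lfront",tri(T(65,185),S(260,229)),"Rfront",tri(T(240,212),S(306,311)))
P=np.array([atz(*T(*p),.03)[:2] for p in[(88,54),(265,84),(63,185),(247,214)]]);print(P)
L=np.array([[.04,.052],[.04,-.052],[-.035,.052],[-.035,-.052]])
a=L-L.mean(0);b=P-P.mean(0);th=np.arctan2((a[:,0]*b[:,1]-a[:,1]*b[:,0]).sum(),(a*b).sum())
R=np.array([[np.cos(th),-np.sin(th)],[np.sin(th),np.cos(th)]]);o=P.mean(0)-R@L.mean(0)
print("dock",o,np.degrees(th),"res",P-(o+L@R.T))
B=atz(*T(432,431),.26)[:2];print("bottle in dock",R.T@(B-o),"dist",np.linalg.norm(B-o),"dir",np.degrees(np.arctan2(*(o-B)[::-1])))
print("fullfr",[atz(*T(*p),.03)[:2] for p in[(397,250),(375,122),(565,222)]])
print("jar", atz(*T(488,155),.1), "brush",[atz(*T(*p),.02)[:2] for p in[(272,103),(340,105)]])
E
```

```text
cap (array([ 0.5099, -0.0468,  0.2595]), np.float64(3.423132589445075e-05)) capz.26 [ 0.5099 -0.0468  0.26  ] base [ 0.5086 -0.0462  0.    ]
Lfront (array([0.6643, 0.14  , 0.0277]), np.float64(0.0017987138571267758)) Rfront (array([0.6467, 0.0429, 0.0281]), np.float64(0.0006768676543350341))
[[0.7377 0.1276]
 [0.7193 0.0281]
 [0.663  0.1412]
 [0.6455 0.0388]]
dock [0.6889 0.0844] -9.811788729534772 res [[ 0.0005 -0.0012]
 [-0.0002  0.0018]
 [-0.0003 -0.0004]
 [-0.0001 -0.0002]]
bottle in dock [-0.1541 -0.1598] dist 0.22195041257263626 dir 36.22281233403761
fullfr [array([ 0.6243, -0.0442]), array([ 0.6969, -0.0333]), array([ 0.639 , -0.1379])]
jar [ 0.6644 -0.0897  0.1   ] brush [array([0.7105, 0.0244]), array([ 0.7089, -0.0141])]
```

Measurements agree: the cap triangulates to z=0.2595, fence tops to about 0.028, and the dock fit residual is 2 mm or less. The gripper's body would touch the bottle above the fingers unless I push with the back of an open finger, along tool y. The current yaw (tool +y at 71°) suits the first leg, which goes sideways to the stall axis. I'll swing around on the near side.

```bash
python3 -m pendant '1 -0.4 -0.6 0 0; 1 -0.8 -1.2 0 0; 1 -1.3 -1.9 0 0; 1 -1.7 -2.5 0 0; 1 -2.1 -3.1 0 0; 1 -2.5 -3.7 0 0; 1 -2.9 -4.3 0 0; 1 -3.4 -5 0 0'
python3 -m pendant '1 -0.4 -0.6 0 0; 1 -0.8 -1.2 0 0; 1 -1.3 -1.9 0 0; 1 -1.7 -2.5 0 0; 1 -2.1 -3.1 0 0; 1 -2.5 -3.7 0 0; 1 -2.9 -4.3 0 0; 1 -3.4 -5 0 0'
python3 -m pendant '1 -0.4 -0.6 0 0; 1 -0.8 -1.2 0 0; 1 -1.3 -1.9 0 0; 1 -1.7 -2.5 0 0; 1 -2.1 -3.1 0 0; 1 -2.5 -3.7 0 0; 1 -2.9 -4.3 0 0; 1 -3.4 -5 0 0'
cat >> h.py <<'E'
from scipy.spatial.transform import Rotation as Ro
D=np.array([.6889,.0844]);th=np.radians(-9.8);RD=np.array([[np.cos(th),-np.sin(th)],[np.sin(th),np.cos(th)]])
def show(s,tgt=None):
    R=Ro.from_rotvec(s["orientation"]).as_matrix();p=np.array(s["tcp_pos"])
    print("t",round(s["time_s"],2),"tcp",p.round(4),"yaw_y",np.degrees(np.arctan2(R[1,1],R[0,1])).round(2),"F",np.round(s["contact_force"],1),"q",np.round(s["joint_pos"],2),"dockfr",(RD.T@(p[:2]-D)).round(4))
    if tgt is not None: print("units to tgt",(R.T@(np.array(tgt)-p)/.04).round(2))
E
python3 - <<'E'
from h import *
from bench import bot
show(bot.read_state(),[.493,-.16,.245])
E
```

```text
time_s: 0.77
tcp_pos: [0.2339, 0.2622, 0.2451]
orientation: [-0.516, -3.099, 0.0]
contact_force: [0.6, -0.0, 0.1]
finger_gap: 1.002
finger_force: 0.0
time_s: 1.43
tcp_pos: [0.2974, 0.0289, 0.2453]
orientation: [0.517, 3.099, 0.0]
contact_force: [1.8, 0.1, 0.8]
finger_gap: 0.999
finger_force: 0.0
time_s: 2.1
tcp_pos: [0.3612, -0.2044, 0.2452]
orientation: [-0.517, -3.098, -0.001]
contact_force: [1.3, 0.7, -0.5]
finger_gap: 1.001
finger_force: 0.0
t 2.1 tcp [ 0.3612 -0.2044  0.2452] yaw_y 71.04 F [ 1.3  0.7 -0.5] q [-0.71  0.07 -0.29  1.21  0.   -0.38] dockfr [-0.2738 -0.3404]
units to tgt [-2.76  2.12  0.  ]
```

```bash
python3 -m pendant '1 -0.5 0.4 0 0; 1 -1.1 0.75 0 0; 1 -1.7 1.1 0 0; 1 -2.2 1.5 0.2 0; 1 -2.2 1.5 0.7 0; 1 -2.2 1.5 1.3 0; 1 -2.2 1.5 1.9 0; 1 -2.2 1.5 2.4 0'
python3 -m pendant '1 0 0 0.4 0; 1 0 0 0.8 0; 1 0 0 1.2 0; 1 0 0 1.6 0; 1 0 0 2.0 0; 1 0 0 2.2 0; 1 0 0 2.3 0; 1 0 0 2.3 0'
python3 - <<'E'
from h import *
from bench import bot
import cv2
show(bot.read_state())
a=bot.camera("side")["frame"][:,:,::-1];b=bot.camera("wrist")["frame"][:,:,::-1]
cv2.imwrite("pics/s1.png",np.hstack([cv2.resize(a[130:420,60:400],(500,426)),cv2.resize(b,(300,225))[[*range(225)]+[0]*201]]))
E
```

```text
time_s: 2.77
tcp_pos: [0.4638, -0.1748, 0.1475]
orientation: [-0.516, -3.098, -0.001]
contact_force: [0.9, -0.1, 0.2]
finger_gap: 1.0
finger_force: 0.0
time_s: 3.43
tcp_pos: [0.4639, -0.175, 0.0568]
orientation: [-0.517, -3.098, -0.001]
contact_force: [-1.0, 0.6, 0.2]
finger_gap: 1.002
finger_force: 0.0
t 3.43 tcp [ 0.4639 -0.175   0.0568] yaw_y 71.05 F [-1.   0.6  0.2] q [-0.53  0.35 -0.47  0.75  0.   -0.19] dockfr [-0.1775 -0.2939]
```

View pics/s1.png

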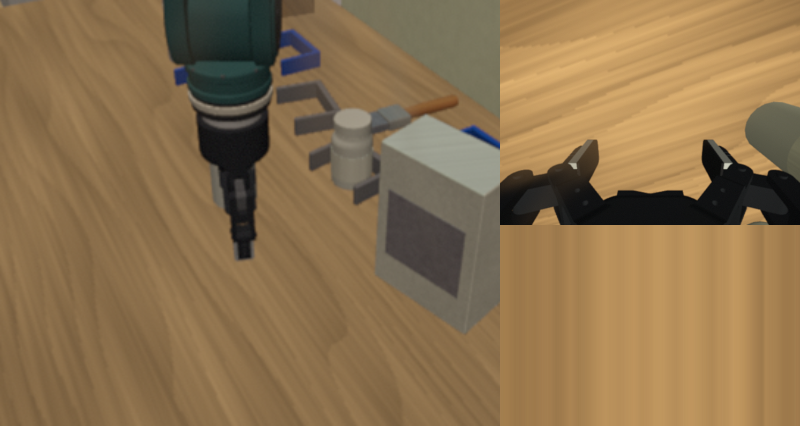

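The side view shows the gripper edge-on near the base of the bottle. The wrist view shows knuckles behind the pads that may stand out farther than the pads. I'll turn the tool across the side view to see that profile before pushing.

```bash
python3 -m pendant '1 0 0 0 1; 1 0 0 0 2; 1 0 0 0 3; 1 0 0 0 4; 1 0 0 0 5; 1 0 0 0 6; 1 0 0 0 7; 1 0 0 0 8'
python3 -m pendant '1 0 0 0 1; 1 0 0 0 2; 1 0 0 0 3; 1 0 0 0 4; 1 0 0 0 5; 1 0 0 0 5; 1 0 0 0 5; 1 0 0 0 5' | tail -3
python3 - <<'E'
from h import *
from bench import bot
import cv2
s=bot.read_state();show(s)
a=bot.camera("side")["frame"][:,:,::-1]
R=Ro.from_rotvec(s["orientation"]).as_matrix();p=np.array(s["tcp_pos"])
f,cx,cy,M=C["side"]
pix=lambda q:(lambda c:np.array([cx-f*c[0]/c[2],cy+f*c[1]/c[2]]))(M[:,:3]@(p+R@np.array(q))+M[:,3])
u0=pix([0,0,0]);x0=int(u0[0])-65;y0=int(u0[1])-85;k=5.5
b=cv2.resize(a[y0:y0+105,x0:x0+130],None,fx=k,fy=k,interpolation=2)
for y in(-.08,-.07,-.057,-.0425,0,.0425,.057,.07,.08):
    q=[((pix([0,y,z])-[x0,y0]+.5)*k).astype(int).tolist() for z in(-.08,.014)]
    cv2.line(b,q[0],q[1],(0,255,0) if abs(y)==.057 else (0,0,255),1)
for z in(-.06,-.04,-.02,0,.014):
    q=[((pix([0,y,z])-[x0,y0]+.5)*k).astype(int).tolist() for y in(-.09,.09)]
    cv2.line(b,q[0],q[1],(255,255,0),1)
cv2.imwrite("pics/s2.png",b)
E
```

```text
time_s: 4.2
tcp_pos: [0.4647, -0.1755, 0.0582]
orientation: [1.739, 2.615, 0.0]
contact_force: [-0.2, -0.6, -0.4]
finger_gap: 1.001
finger_force: 0.0
contact_force: [0.5, -1.4, 0.7]
finger_gap: 0.998
finger_force: 0.0
t 4.87 tcp [ 0.4644 -0.1753  0.0577] yaw_y -6.75 F [ 0.5 -1.4  0.7] q [-0.53  0.35 -0.47  0.75 -0.    1.16] dockfr [-0.177  -0.2941]
```

View pics/s2.png

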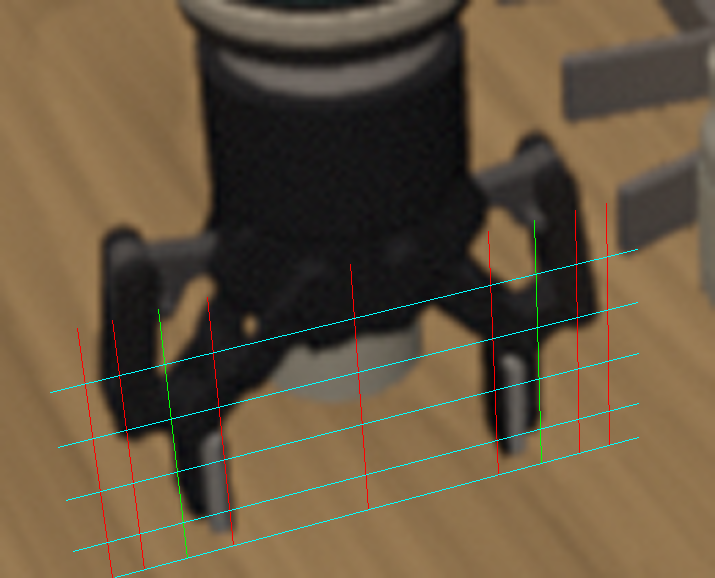

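The finger tips end about 6 mm ahead of the TCP when open. The knuckle's outer edge is at about y=76 mm and z=−37 mm. It stands 19 mm past the pad's back and about 44 mm above the tip, so pushing with the back alone would touch at about 46 mm. I'll get the knuckle's width in tool x from the earlier edge-on picture, using numbers only.

Run:
```python
import cv2
from h import *
a=cv2.imread("pics/s1.png")[:,:500];g=a.max(2)
f,cx,cy,M=C["side"];p=np.array([.4639,-.175,.0568]);t=np.radians(71.05)
R=np.array([[-np.sin(t),np.cos(t),0],[np.cos(t),np.sin(t),0],[0,0,-1]])
# columns: x=( -sin? )
R=np.c_[[-np.sin(t),np.cos(t),0],[np.cos(t),np.sin(t),0],[0,0,-1]]
R[:,0]=np.cross(R[:,1],R[:,2])
def pix(q):
    c=M[:,:3]@(p+R@np.array(q))+M[:,3];return np.array([(cx-f*c[0]/c[2]-60)*500/340,(cy+f*c[1]/c[2]-130)*426/290])
for yy in(-.05,-.068):
  for z in np.arange(.006,-.11,-.008):
    u0=pix([0,yy,z]);u1=pix([.01,yy,z]);r=int(round(u0[1]));s=(u1-u0)[0]/.01
    row=g[r,195:300];d=np.where(row<75)[0]+195
    if len(d):print(yy,"z",round(z,3),"row",r,"x mm",round((d[0]-.5-u0[0])/s*1e3,1),round((d[-1]+.5-u0[0])/s*1e3,1),"n",len(d),d[-1]-d[0]+1)
```

```text
-0.05 z -0.002 row 258 x mm 7.8 -4.1 n 11 11
-0.05 z -0.01 row 252 x mm 8.5 -7.7 n 15 15
-0.05 z -0.018 row 247 x mm 8.0 -7.0 n 14 14
-0.05 z -0.026 row 241 x mm 11.8 -8.5 n 19 19
-0.05 z -0.034 row 236 x mm 12.4 -13.1 n 24 24
-0.05 z -0.042 row 230 x mm 13.0 -12.4 n 24 24
-0.05 z -0.05 row 224 x mm 12.5 -11.7 n 23 23
-0.05 z -0.058 row 218 x mm 12.0 -12.1 n 23 23
-0.05 z -0.066 row 212 x mm 16.7 -12.5 n 28 28
-0.05 z -0.074 row 206 x mm 17.2 -14.9 n 31 31
-0.05 z -0.082 row 200 x mm 17.7 -14.2 n 31 31
-0.05 z -0.09 row 194 x mm 18.2 -15.6 n 26 33
-0.05 z -0.098 row 188 x mm 18.7 -15.9 n 34 34
-0.05 z -0.106 row 182 x mm 20.2 -16.3 n 36 36
-0.068 z -0.018 row 258 x mm 8.5 -3.1 n 11 11
-0.068 z -0.026 row 253 x mm 9.1 -6.6 n 15 15
-0.068 z -0.034 row 247 x mm 8.7 -6.0 n 14 14
-0.068 z -0.042 row 241 x mm 12.4 -7.4 n 19 19
-0.068 z -0.05 row 235 x mm 12.9 -11.9 n 24 24
-0.068 z -0.058 row 229 x mm 13.4 -11.2 n 24 24
-0.068 z -0.066 row 223 x mm 13.0 -10.6 n 23 23
-0.068 z -0.074 row 217 x mm 12.5 -10.9 n 23 23
-0.068 z -0.082 row 211 x mm 17.0 -11.3 n 28 28
-0.068 z -0.09 row 205 x mm 18.5 -13.7 n 32 32
-0.068 z -0.098 row 199 x mm 18.0 -14.0 n 32 32
-0.068 z -0.106 row 192 x mm 18.4 -14.4 n 28 33
```

The knuckle is only about 25 mm wide and the body is wider in tool x, so pushing along x is out. I'll keep the finger back as the pusher, as low as it goes (about 44 mm), push very slowly and check for tilt. Friction at the contact also resists tipping. First I turn back and descend.

```bash
python3 -m pendant '1 0 0 0 -1; 1 0 0 0 -2; 1 0 0 0 -3; 1 0 0 0 -4; 1 0 0 0 -5; 1 0 0 0 -6; 1 0 0 0 -7; 1 0 0 0 -8' >/dev/null
python3 -m pendant '1 0 0 0 -1; 1 0 0 0 -2; 1 0 0 0 -3; 1 0 0 0 -4; 1 0 0 0 -5; 1 0 0 0.3 -5; 1 0 0 0.7 -5; 1 0 0 0.9 -5' >/dev/null
python3 -m pendant '1 0 0 0.06 0; 1 0 0 0.12 0; 1 0 0 0.18 0; 1 0 0 0.24 0; 1 0 0 0.27 0; 1 0 0 0.27 0; 1 0 0 0.27 0; 1 0 0 0.27 0'
cat >> h.py <<'E'
import cv2
def dots(fr):
    return fr
def cap(bot,x0=None,save=None):
    # dark cap top in the top view: brightness mask near expected place -> centre at z=.26
    fr=bot.camera("top")["frame"]
    if save: cv2.imwrite(save,fr[:,:,::-1])
    return fr
E
python3 - <<'E'
from h import *
from bench import bot
s=bot.read_state();show(s)
for n in("top","side"): cv2.imwrite(f"pics/{n}2.png",bot.camera(n)["frame"][:,:,::-1])
a=cv2.imread("pics/top2.png")[190:345,210:400];b=cv2.imread("pics/side2.png")[130:330,150:330]
cv2.imwrite("pics/v2.png",np.hstack([cv2.resize(a,(475,388)),cv2.resize(b,(324,360),interpolation=2)[np.minimum(np.arange(388),359)]]))
E
```

```text
time_s: 6.92
tcp_pos: [0.4643, -0.1752, 0.0107]
orientation: [0.517, 3.098, -0.0]
contact_force: [1.1, 0.3, -0.2]
finger_gap: 1.001
finger_force: 0.0
t 6.92 tcp [ 0.4643 -0.1752  0.0107] yaw_y 71.05 F [ 1.1  0.3 -0.2] q [-0.53  0.41 -0.54  0.62  0.   -0.19] dockfr [-0.1771 -0.2941]
```

View pics/v2.png

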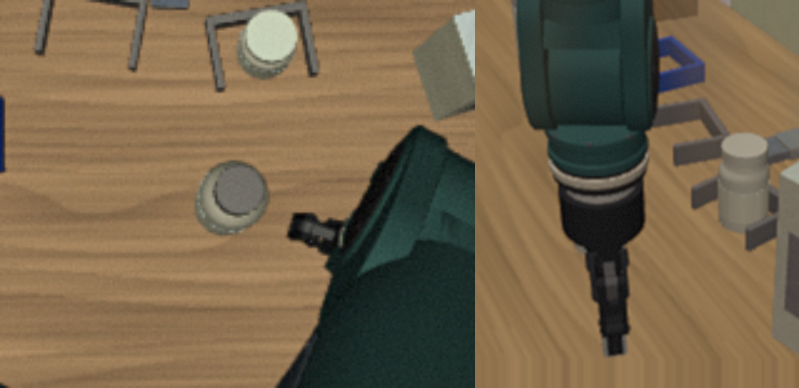

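The tool is behind the bottle, aligned, with nothing touched. The finger's back, at crop (295,225), points at the bottle, at (230,200). Now I go slightly lower, approach to near contact, then push with cap tracking.

```bash
cat >> h.py <<'E'
TM=cv2.imread("pics/top0.png")[250:281,290:322]
def capxy(bot):
    fr=np.ascontiguousarray(bot.camera("top")["frame"][:,:,::-1])[150:300,200:360]
    r=cv2.matchTemplate(fr,TM,cv2.TM_CCOEFF_NORMED);_,m,_,(x,y)=cv2.minMaxLoc(r)
    q=lambda a,b,c:.5*(a-c)/(a-2*b+c)
    if 0<x<r.shape[1]-1 and 0<y<r.shape[0]-1:
        dx=q(r[y,x-1],r[y,x],r[y,x+1]);dy=q(r[y-1,x],r[y,x],r[y+1,x])
    else: dx=dy=0
    # template offset: cap centre (305.6,265.4) lies at (15.6,15.4) in it
    P=atz("top",200+x+dx+15.6,150+y+dy+15.4,.26)[:2]
    print("cap",P.round(4),"match",round(m,2),"dock frame",(RD.T@(P-D)).round(4));return P
def rep(bot):
    s=bot.read_state();show(s);P=capxy(bot)
    R=Ro.from_rotvec(s["orientation"]).as_matrix();v=R[:2,:2].T@(P-np.array(s["tcp_pos"])[:2]);print("cap in tool",v.round(4))
E
python3 -c "
from h import *;from bench import bot;rep(bot)"
python3 -m pendant '1 0 0.1 0.03 0; 1 0 0.2 0.06 0; 1 0 0.3 0.08 0; 1 0 0.4 0.08 0; 1 0 0.45 0.08 0; 1 0 0.5 0.08 0; 1 0 0.5 0.08 0; 1 0 0.5 0.08 0'
python3 -c "
from h import *;from bench import bot;rep(bot)"
python3 -m pendant '1 0 0.04 0 0; 1 0 0.08 0 0; 1 0 0.12 0 0; 1 0 0.16 0 0; 1 0 0.2 0 0; 1 0 0.24 0 0; 1 0 0.28 0 0; 1 0 0.28 0 0'
python3 -c "
from h import *;from bench import bot;rep(bot)"
```

```text
t 7.02 tcp [ 0.4643 -0.1753  0.0106] yaw_y 71.05 F [0.5 1.1 0.6] q [-0.53  0.41 -0.54  0.62 -0.   -0.19] dockfr [-0.1771 -0.2941]
cap [ 0.5099 -0.0468] match 0.98 dock frame [-0.1541 -0.1598]
cap in tool [-0.0014  0.1363]
time_s: 7.73
tcp_pos: [0.4708, -0.1562, 0.0073]
orientation: [0.517, 3.099, -0.0]
contact_force: [0.3, -0.6, 0.6]
finger_gap: 1.003
finger_force: 0.0
t 7.73 tcp [ 0.4708 -0.1562  0.0073] yaw_y 71.06 F [ 0.3 -0.6  0.6] q [-0.48  0.42 -0.54  0.61 -0.   -0.15] dockfr [-0.174  -0.2742]
cap [ 0.51   -0.0466] match 0.72 dock frame [-0.154  -0.1595]
cap in tool [-0.0015  0.1164]
time_s: 8.45
tcp_pos: [0.4744, -0.1454, 0.0073]
orientation: [-0.517, -3.099, -0.0]
contact_force: [0.1, -0.0, 0.3]
finger_gap: 0.999
finger_force: 0.0
t 8.45 tcp [ 0.4744 -0.1454  0.0073] yaw_y 71.06 F [ 0.1 -0.   0.3] q [-0.46  0.42 -0.54  0.61  0.   -0.13] dockfr [-0.1723 -0.263 ]
cap [ 0.5099 -0.0469] match 0.63 dock frame [-0.1541 -0.1598]
cap in tool [-0.0016  0.1047]
```

```bash
python3 -m pendant '1 0 0.02 0 0; 1 0 0.04 0 0; 1 0 0.06 0 0; 1 0 0.08 0 0; 1 0 0.1 0 0; 1 0 0.1 0 0; 1 0 0.1 0 0; 1 0 0.1 0 0' | sed -n 4p
python3 -c "
from h import *;from bench import bot;rep(bot)"
python3 -m pendant '1 0 0.02 0 0; 1 0 0.04 0 0; 1 0 0.06 0 0; 1 0 0.08 0 0; 1 0 0.1 0 0; 1 0 0.1 0 0; 1 0 0.1 0 0; 1 0 0.1 0 0' | sed -n 4p
python3 -c "
from h import *;from bench import bot;rep(bot);cv2.imwrite('pics/t4.png',bot.camera('side')['frame'][:,:,::-1])"
```

```text
contact_force: [-0.9, -3.7, 2.7]
t 9.17 tcp [ 0.4757 -0.142   0.0074] yaw_y 71.04 F [-0.9 -3.7  2.7] q [-0.45  0.42 -0.54  0.61 -0.   -0.12] dockfr [-0.1715 -0.2594]
cap [ 0.5105 -0.0453] match 0.58 dock frame [-0.1537 -0.1582]
cap in tool [-0.0015  0.1028]
contact_force: [-1.2, -2.7, 1.4]
t 9.88 tcp [ 0.4769 -0.138   0.0072] yaw_y 71.05 F [-1.2 -2.7  1.4] q [-0.45  0.42 -0.54  0.61  0.   -0.12] dockfr [-0.171  -0.2553]
cap [ 0.512  -0.0414] match 0.59 dock frame [-0.1529 -0.1541]
cap in tool [-0.0018  0.1028]
```

It slides upright: the cap moves exactly with the tool at about 3 N. I'll continue slowly, keeping the contact centred.

```bash
python3 -m pendant '1 0 0.04 0 0; 1 -0.02 0.1 0 0; 1 -0.04 0.16 0 0; 1 -0.05 0.22 0 0; 1 -0.05 0.28 0 0; 1 -0.05 0.34 0 0; 1 -0.05 0.4 0 0; 1 -0.05 0.45 0 0' | sed -n 4p
python3 -c "
from h import *;from bench import bot;rep(bot)"
python3 -m pendant '1 0 0.04 0 0; 1 0 0.1 0 0; 1 0 0.16 0 0; 1 0 0.22 0 0; 1 0 0.28 0 0; 1 0 0.34 0 0; 1 0 0.4 0 0; 1 0 0.45 0 0' | sed -n 4p
python3 -c "
from h import *;from bench import bot;rep(bot)"
```

```text
contact_force: [-1.6, -3.7, 2.1]
t 10.65 tcp [ 0.4848 -0.1214  0.0073] yaw_y 71.05 F [-1.6 -3.7  2.1] q [-0.41  0.42 -0.53  0.62  0.   -0.08] dockfr [-0.1661 -0.2376]
cap [ 0.5188 -0.0255] match 0.54 dock frame [-0.1489 -0.1373]
cap in tool [-0.001   0.1018]
contact_force: [-1.2, -3.1, 2.7]
t 11.37 tcp [ 0.4906 -0.1045  0.0073] yaw_y 71.05 F [-1.2 -3.1  2.7] q [-0.37  0.42 -0.53  0.62  0.   -0.04] dockfr [-0.1633 -0.2198]
cap [ 0.5248 -0.0091] match 0.52 dock frame [-0.1458 -0.1201]
cap in tool [-0.0013  0.1013]
```

```bash
python3 -m pendant '1 0 0.06 0 0; 1 0 0.13 0 0; 1 -0.01 0.2 0 0; 1 -0.02 0.27 0 0; 1 -0.03 0.34 0 0; 1 -0.03 0.41 0 0; 1 -0.03 0.48 0 0; 1 -0.03 0.54 0 0' | sed -n 4p
python3 -c "
from h import *;from bench import bot;rep(bot)"
python3 -m pendant '1 0 0.06 0 0; 1 0 0.13 0 0; 1 0 0.2 0 0; 1 0 0.27 0 0; 1 0 0.34 0 0; 1 0 0.41 0 0; 1 0 0.48 0 0; 1 0 0.54 0 0' | sed -n 4p
python3 -c "
from h import *;from bench import bot;rep(bot);cv2.imwrite('pics/top5.png',bot.camera('top')['frame'][:,:,::-1])
a=cv2.imread('pics/top5.png')[150:330,190:400];cv2.imwrite('pics/v5.png',cv2.resize(a,None,fx=3,fy=3,interpolation=2))"
```

```text
contact_force: [-2.0, -3.1, 2.3]
t 12.08 tcp [ 0.4988 -0.0844  0.0073] yaw_y 71.05 F [-2.  -3.1  2.3] q [-0.33  0.43 -0.52  0.62  0.    0.  ] dockfr [-0.1586 -0.1987]
cap [0.5326 0.0105] match 0.5 dock frame [-0.1414 -0.0994]
cap in tool [-0.0012  0.1007]
contact_force: [-0.4, -4.4, 1.4]
t 12.8 tcp [ 0.5057 -0.064   0.0073] yaw_y 71.05 F [-0.4 -4.4  1.4] q [-0.29  0.43 -0.51  0.63  0.    0.04] dockfr [-0.1552 -0.1774]
cap [0.5393 0.0293] match 0.48 dock frame [-0.138  -0.0798]
cap in tool [-0.0015  0.0991]
```

View pics/v5.png

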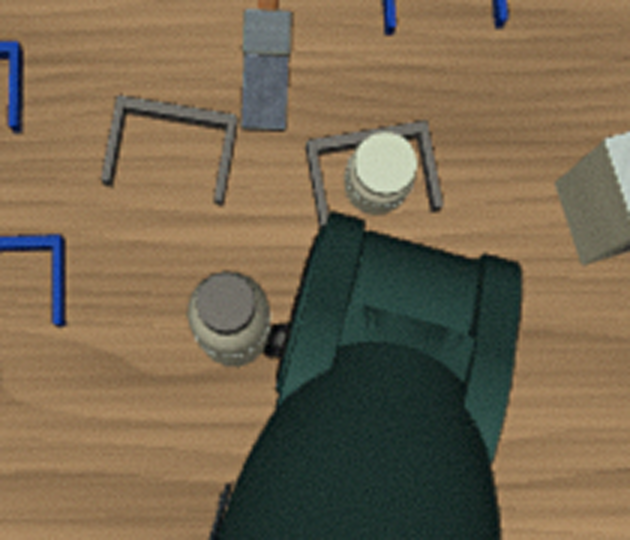

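The bottle is upright at crop (225,303), with the finger's back at its right side. The view agrees with the tracker to about 2 mm.

```bash
python3 -m pendant '1 0 0.06 0 0; 1 0 0.13 0 0; 1 -0.01 0.2 0 0; 1 -0.02 0.27 0 0; 1 -0.03 0.34 0 0; 1 -0.03 0.41 0 0; 1 -0.03 0.48 0 0; 1 -0.03 0.54 0 0' | sed -n 4p
python3 -c "
from h import *;from bench import bot;rep(bot)"
python3 -m pendant '1 0 0.06 0 0; 1 0 0.13 0 0; 1 0 0.2 0 0; 1 0 0.27 0 0; 1 0 0.34 0 0; 1 0 0.41 0 0; 1 0 0.48 0 0; 1 0 0.54 0 0' | sed -n 4p
python3 -m pendant '1 0 0.06 0 0; 1 0 0.13 0 0; 1 0 0.2 0 0; 1 0 0.27 0 0; 1 0 0.34 0 0; 1 0 0.41 0 0; 1 0 0.48 0 0; 1 0 0.54 0 0' | sed -n 4p
python3 -c "
from h import *;from bench import bot;rep(bot)"
```

```text
contact_force: [-1.2, -2.8, 2.5]
t 13.57 tcp [ 0.514  -0.0439  0.0073] yaw_y 71.05 F [-1.2 -2.8  2.5] q [-0.24  0.44 -0.49  0.64 -0.    0.09] dockfr [-0.1506 -0.1562]
cap [0.5473 0.0489] match 0.47 dock frame [-0.1335 -0.0591]
cap in tool [-0.0014  0.0986]
contact_force: [-0.7, -4.0, 1.6]
contact_force: [-2.0, -4.8, 2.0]
t 14.95 tcp [ 0.528  -0.003   0.0073] yaw_y 71.05 F [-2.  -4.8  2. ] q [-0.16  0.46 -0.46  0.65  0.    0.17] dockfr [-0.1437 -0.1136]
cap [0.5975 0.0342] match 0.37 dock frame [-0.0815 -0.065 ]
cap in tool [-0.0537  0.0578]
```

The tracker lost the cap under the arm's shadow (match 0.37). By dead reckoning from the contact, the bottle is at about dock (−126,−13) mm. I'll push the last 12 mm, back away and measure.

```bash
python3 -m pendant '1 0 0.05 0 0; 1 0 0.1 0 0; 1 0 0.15 0 0; 1 0 0.2 0 0; 1 0 0.24 0 0; 1 0 0.28 0 0; 1 0 0.3 0 0; 1 0 0.31 0 0' | sed -n 4p
python3 -m pendant '1 0 0 0 0; 1 0 -0.1 0 0; 1 0 -0.25 0 0; 1 0 -0.5 0 0; 1 0 -0.8 0 0; 1 0 -1.1 0 0; 1 0 -1.4 0 0; 1 0 -1.5 0 0' | sed -n 4p
python3 -m pendant '1 0.3 -0.1 0 0; 1 0.7 -0.2 -0.2 0; 1 1.1 -0.2 -0.4 0; 1 1.5 -0.3 -0.5 1; 1 1.9 -0.3 -0.5 2; 1 2.3 -0.3 -0.5 3; 1 2.7 -0.3 -0.5 4; 1 3 -0.3 -0.5 5' | sed -n 4p
python3 -c "
from h import *;from bench import bot;rep(bot)
for n in('top','side'):cv2.imwrite(f'pics/{n}6.png',bot.camera(n)['frame'][:,:,::-1])
a=cv2.imread('pics/top6.png')[160:290,200:330];b=cv2.imread('pics/side6.png')[95:265,150:320]
cv2.imwrite('pics/v6.png',np.hstack([cv2.resize(a,(400,400),interpolation=2),cv2.resize(b,(400,400),interpolation=2)]))"
```

```text
contact_force: [-1.5, -3.6, 2.3]
contact_force: [0.3, 0.3, -0.3]
contact_force: [0.1, 0.6, -0.7]
t 17.0 tcp [ 0.3936 -0.0206  0.0273] yaw_y 40.73 F [ 0.1  0.6 -0.7] q [-0.26  0.25 -0.75  0.57  0.    0.6 ] dockfr [-0.2731 -0.1538]
cap [0.5635 0.0944] match 0.52 dock frame [-0.1253 -0.0115]
cap in tool [-0.0236  0.2037]
```

View pics/v6.png

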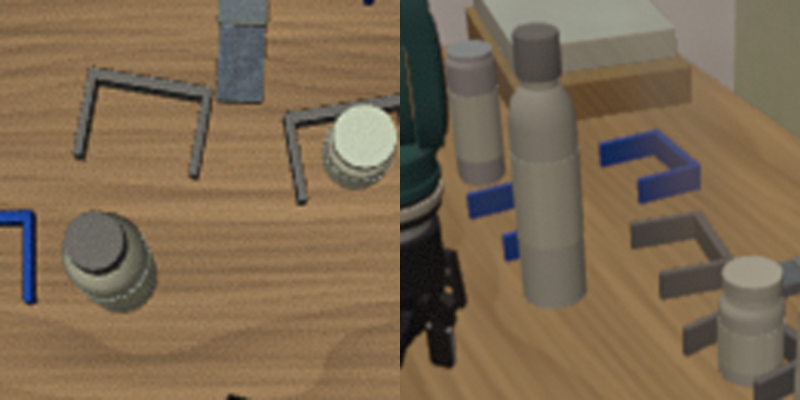

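The bottle is upright. The cap is at crop (95,242) in the top view and (538,32) in the side view, with the base at about (553,285). It stands just in front of the empty stall, clear of the blue look-alike.

Run:
```python
from h import *
k=400/130;j=400/170
t=("top",200+95/k-.5,160+242/k-.5);s=("side",150+(538-400)/j-.5,95+32/j-.5);b=("side",150+(553-400)/j-.5,95+285/j-.5)
p,e=tri(t,s);print(p,e,"capdock",RD.T@(p[:2]-D),"z.26",RD.T@(atz(*t,.26)[:2]-D))
q=atz(*b,0);print("base",q,RD.T@(q[:2]-D))
# sub-pixel check: cap as dark blob
fr=cv2.imread("pics/top6.png");g=fr.max(2)[215:262,212:262];
print("min",g.min());
from bench import bot
st=bot.read_state();
B=p[:2]
for off in(.103,.14):
    tg=D+RD@np.array([(RD.T@(B-D))[0]-off,(RD.T@(B-D))[1]]);show(st,[*tg,.0273])
```

```text
[0.56733512 0.10406235 0.25824337] 0.0012831503993731921 capdock [-0.12313771 -0.00131607] z.26 [-0.12395268 -0.00139991]
base [0.56905285 0.11654867 0.        ] [-0.12357034  0.01128043]
min 27
t 17.15 tcp [ 0.3948 -0.0209  0.0275] yaw_y 41.16 F [-0.3  0.3  1.5] q [-0.26  0.25 -0.75  0.57  0.    0.59] dockfr [-0.2719 -0.1538]
units to tgt [1.51 3.68 0.  ]
t 17.15 tcp [ 0.3948 -0.0209  0.0275] yaw_y 41.16 F [-0.3  0.3  1.5] q [-0.26  0.25 -0.75  0.57  0.    0.59] dockfr [-0.2719 -0.1538]
units to tgt [2.23 3.1  0.  ]
```

```bash
python3 -m pendant '1 0.3 0.4 0 1; 1 0.6 0.8 0 2; 1 0.9 1.2 0 3; 1 1.2 1.6 0 4; 1 1.5 2 0 5; 1 1.8 2.4 0 6; 1 2.1 2.8 0 7; 1 2.23 3.1 0 8' | sed -n 4p
python3 -m pendant '1 0 0 0 0.5; 1 0 0 0.1 0.5; 1 0 0 0.2 0.5; 1 0 0 0.3 0.5; 1 0 0 0.4 0.5; 1 0 0 0.45 0.5; 1 0 0 0.5 0.5; 1 0 0 0.5 0.5' | sed -n 4p
python3 - <<'E'
from h import *
from bench import bot
s=bot.read_state();B=D+RD@np.array([-.1231,-.0013]);show(s,[*B,.0073])
E
```

```text
contact_force: [0.3, 0.0, 0.3]
contact_force: [-0.1, 0.0, -0.5]
t 18.48 tcp [0.4298 0.1278 0.0069] yaw_y -9.94 F [-0.1  0.  -0.5] q [ 0.11  0.36 -0.66  0.56 -0.    1.85] dockfr [-0.2627 -0.0014]
units to tgt [ 0.01  3.49 -0.01]
```

Aligned with the stall axis. I approach, then make a short slow push with a check.

```bash
python3 -m pendant '1 0 0.1 0 0; 1 0 0.25 0 0; 1 0 0.4 0 0; 1 0 0.55 0 0; 1 0 0.7 0 0; 1 0 0.75 0 0; 1 0 0.8 0 0; 1 0 0.83 0 0' | sed -n 4p
python3 -m pendant '1 0 0.03 0 0; 1 0 0.06 0 0; 1 0 0.09 0 0; 1 0 0.12 0 0; 1 0 0.16 0 0; 1 0 0.2 0 0; 1 0 0.24 0 0; 1 0 0.28 0 0' | sed -n 4p
python3 -m pendant '1 0 0.05 0 0; 1 0 0.1 0 0; 1 0 0.15 0 0; 1 0 0.2 0 0; 1 0 0.25 0 0; 1 0 0.3 0 0; 1 0 0.35 0 0; 1 0 0.38 0 0' | sed -n 4p
python3 - <<'E'
from h import *
from bench import bot
rep(bot)
E
```

```text
contact_force: [0.7, 0.1, -0.3]
contact_force: [-4.1, 0.8, 1.5]
contact_force: [-3.7, 1.3, 1.4]
t 20.48 tcp [0.489  0.1176 0.0073] yaw_y -9.96 F [-3.7  1.3  1.4] q [ 0.07  0.43 -0.52  0.62 -0.    1.82] dockfr [-0.2026 -0.0013]
cap [0.588  0.0898] match 0.35 dock frame [-0.1004 -0.0119]
cap in tool [-0.0103  0.1023]
```

```bash
python3 -m pendant '1 0 0.06 0 0; 1 0 0.12 0 0; 1 0 0.18 0 0; 1 0 0.24 0 0; 1 0 0.3 0 0; 1 0 0.36 0 0; 1 0 0.42 0 0; 1 0 0.48 0 0' | sed -n 4p
python3 -m pendant '1 0 0.06 0 0; 1 0 0.12 0 0; 1 0 0.18 0 0; 1 0 0.24 0 0; 1 0 0.3 0 0; 1 0 0.36 0 0; 1 0 0.42 0 0; 1 0 0.46 0 0' | sed -n 4p
python3 - <<'E'
from h import *
from bench import bot
rep(bot)
for n in('top','side'):cv2.imwrite(f'pics/{n}7.png',bot.camera(n)['frame'][:,:,::-1])
a=cv2.imread('pics/top7.png')[150:280,180:310];b=cv2.imread('pics/side7.png')[80:250,170:340]
cv2.imwrite('pics/v7.png',np.hstack([cv2.resize(a,(400,400),interpolation=2),cv2.resize(b,(400,400),interpolation=2)]))
E
```

```text
contact_force: [-4.3, 0.5, 2.1]
contact_force: [-3.8, 0.9, 2.1]
t 21.87 tcp [0.5261 0.1111 0.0073] yaw_y -9.96 F [-3.8  0.9  2.1] q [ 0.06  0.47 -0.44  0.66 -0.    1.8 ] dockfr [-0.165  -0.0014]
cap [0.5887 0.0807] match 0.35 dock frame [-0.0981 -0.0207]
cap in tool [-0.0191  0.067 ]
```

View pics/v7.png

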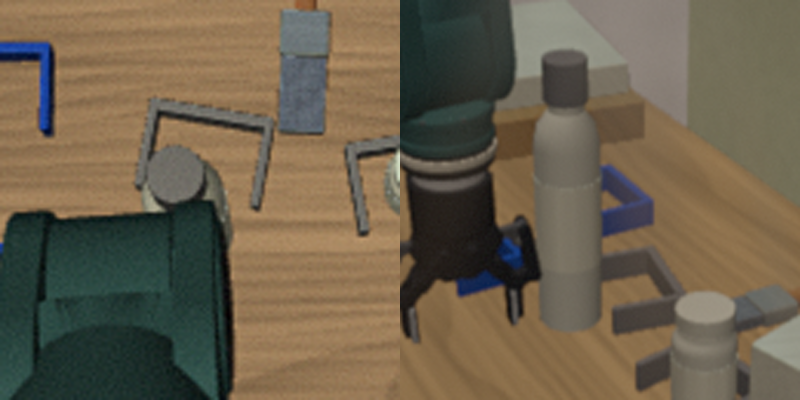

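The bottle is upright at the stall mouth. The cap is at (177,173) in the top crop and (566,60) in the side crop, and the knuckle is pushing it low down.

Run:
```python
from h import *
k=400/130;j=400/170
t=("top",180+177/k-.5,150+173/k-.5);s=("side",170+(566-400)/j-.5,80+58/j-.5)
p,e=tri(t,s);print(p,e,"capdock",RD.T@(p[:2]-D),"z.26",RD.T@(atz(*t,.26)[:2]-D))
```

```text
[0.63218896 0.09125311 0.25896448] 0.002170857821609482 capdock [-0.05704997 -0.00289965] z.26 [-0.05614772 -0.00321271]
```

```bash
python3 -m pendant '1 -0.01 0.06 0 0; 1 -0.02 0.12 0 0; 1 -0.04 0.18 0 0; 1 -0.05 0.24 0 0; 1 -0.05 0.3 0 0; 1 -0.05 0.36 0 0; 1 -0.05 0.42 0 0; 1 -0.05 0.48 0 0' | sed -n 4p
python3 -m pendant '1 0 0.06 0 0; 1 0 0.12 0 0; 1 0 0.18 0 0; 1 0 0.24 0 0; 1 0 0.3 0 0; 1 0 0.36 0 0; 1 0 0.42 0 0; 1 0 0.48 0 0' | sed -n 4p
python3 -m pendant '1 0 0.06 0 0; 1 0 0.12 0 0; 1 0 0.18 0 0; 1 0 0.22 0 0; 1 0 0.26 0 0; 1 0 0.3 0 0; 1 0 0.34 0 0; 1 0 0.38 0 0' | sed -n 4p
python3 -m pendant '1 0 0.02 0 0; 1 0 0.03 0 0; 1 0 0.04 0 0; 1 0 0.05 0 0; 1 0 0.06 0 0; 1 0 0.07 0 0; 1 0 0.08 0 0; 1 0 0.08 0 0' | sed -n 4p
python3 - <<'E'
from h import *
from bench import bot
show(bot.read_state())
E
```

```text
contact_force: [-4.0, 1.0, 2.6]
contact_force: [-3.9, 0.5, 1.4]
contact_force: [-3.3, -0.2, 1.2]
contact_force: [-3.6, -0.2, 1.5]
t 24.68 tcp [0.5814 0.0993 0.0073] yaw_y -9.95 F [-3.6 -0.2  1.5] q [ 0.03  0.54 -0.3   0.73 -0.    1.78] dockfr [-0.1085 -0.0036]
```

Creep the last millimetres and watch the force for the back wall.

```bash
python3 -m pendant '1 0 0.02 0 0; 1 0 0.03 0 0; 1 0 0.04 0 0; 1 0 0.05 0 0; 1 0 0.06 0 0; 1 0 0.06 0 0; 1 0 0.06 0 0; 1 0 0.06 0 0' | sed -n 2,4p
python3 -m pendant '1 0 0.01 0 0; 1 0 0.02 0 0; 1 0 0.03 0 0; 1 0 0.04 0 0; 1 0 0.05 0 0; 1 0 0.05 0 0; 1 0 0.05 0 0; 1 0 0.05 0 0' | sed -n 2,4p
```

```text
tcp_pos: [0.5837, 0.0989, 0.0073]
orientation: [2.406, 2.02, 0.0]
contact_force: [-3.1, 1.1, 1.3]
tcp_pos: [0.5857, 0.0986, 0.0073]
orientation: [2.406, 2.02, 0.0]
contact_force: [-3.9, 0.7, 1.7]
```

Run:
```python
from h import *
from bench import bot
show(bot.read_state())
for n in('top','side'):cv2.imwrite(f'pics/{n}8.png',bot.camera(n)['frame'][:,:,::-1])
a=cv2.imread('pics/top8.png')[130:260,180:310];b=cv2.imread('pics/side8.png')[70:240,190:360]
cv2.imwrite('pics/v8.png',np.hstack([cv2.resize(a,(400,400),interpolation=2),cv2.resize(b,(400,400),interpolation=2)]))
```

```text
t 26.02 tcp [0.5857 0.0986 0.0073] yaw_y -9.96 F [-3.9  0.7  1.7] q [ 0.03  0.55 -0.29  0.74 -0.    1.77] dockfr [-0.1041 -0.0036]
```

All 10 picture views are used, so force and numbers only from here. I keep creeping until the back wall is felt.

```bash
python3 -m pendant '1 0 0.01 0 0; 1 0 0.02 0 0; 1 0 0.03 0 0; 1 0 0.04 0 0; 1 0 0.04 0 0; 1 0 0.04 0 0; 1 0 0.04 0 0; 1 0 0.04 0 0' | sed -n 2,4p
python3 -m pendant '1 0 0.01 0 0; 1 0 0.02 0 0; 1 0 0.03 0 0; 1 0 0.03 0 0; 1 0 0.03 0 0; 1 0 0.03 0 0; 1 0 0.03 0 0; 1 0 0.03 0 0' | sed -n 2,4p
```

```text
tcp_pos: [0.5873, 0.0983, 0.0073]
orientation: [2.406, 2.02, 0.0]
contact_force: [-2.2, -0.2, 1.2]
tcp_pos: [0.5879, 0.0982, 0.0072]
orientation: [-2.405, -2.02, 0.001]
contact_force: [-6.6, 0.5, 3.9]
```

```bash
python3 -m pendant '1 0 0.01 0 0; 1 0 0.015 0 0; 1 0 0.015 0 0; 1 0 0.015 0 0; 1 0 0.015 0 0; 1 0 0.015 0 0; 1 0 0.015 0 0; 1 0 0.015 0 0' | sed -n 2,4p
```

```text
tcp_pos: [0.5881, 0.0981, 0.0072]
orientation: [-2.405, -2.02, 0.002]
contact_force: [-9.0, 1.7, 5.9]
```

The force climbs to 9 N while the motion stalls at dock x≈−0.1015, so the bottle is home against the back. I back straight away and check numerically.

```bash
python3 -m pendant '1 0 -0.03 0 0; 1 0 -0.06 0 0; 1 0 -0.12 0 0; 1 0 -0.25 0 0; 1 0 -0.5 0 0; 1 0 -0.8 0 0; 1 0 -1.1 0 0; 1 0 -1.4 0 0' | sed -n 4p
python3 -m pendant '1 0 -0.3 0 0; 1 0 -0.7 0 0; 1 0 -1.2 0 0; 1 0 -1.7 0 0; 1 0 -2.2 -0.2 0; 1 0 -2.7 -0.4 0; 1 0 -3 -0.5 0; 1 0 -3 -0.5 0' | sed -n 2,4p
python3 - <<'E'
from h import *
from bench import bot
fr={n:bot.camera(n)["frame"][:,:,::-1].copy() for n in("top","side")}
for n in fr: cv2.imwrite(f"pics/{n}9.png",fr[n])
# predicted pixels of cap top if home and upright, refine with template rendered ring of edges
f,cx,cy,M=C["top"]
def pr(n,P):
    f,cx,cy,M=C[n];c=M[:,:3]@np.array(P)+M[:,3];return np.array([cx-f*c[0]/c[2],cy+f*c[1]/c[2]])
old={"top":cv2.imread("pics/top7.png"),"side":cv2.imread("pics/side7.png")}
cen={"top":(180+177/(400/130)-.5,150+173/(400/130)-.5),"side":(170+166/(400/170)-.5,80+58/(400/170)-.5)}
found={}
for n,h in(("top",10),("side",13)):
    u,v=np.round(cen[n]).astype(int);tm=old[n][v-h:v+h+1,u-h:u+h+1]
    e=pr(n,[*D,.26]);a,b=np.round(e).astype(int);S=28
    r=cv2.matchTemplate(fr[n][b-S:b+S,a-S:a+S],tm,cv2.TM_CCOEFF_NORMED);_,m,_,(x,y)=cv2.minMaxLoc(r)
    found[n]=(a-S+x+h+cen[n][0]-u,b-S+y+h+cen[n][1]-v);print(n,"expected",e.round(1),"found",np.round(found[n],1),"match",round(m,2))
p,e=tri(("top",*found["top"]),("side",*found["side"]));print("cap",p.round(4),e,"dock",(RD.T@(p[:2]-D)).round(4))
# other things: change against first pictures, outside arm
for n in fr:
    d=cv2.absdiff(fr[n],cv2.imread(f"pics/{n}0.png")).max(2)>45
    d=cv2.morphologyEx(d.astype(np.uint8),cv2.MORPH_OPEN,np.ones((3,3)))
    k,_,st,ce=cv2.connectedComponentsWithStats(d);print(n,[(*s[:5],) for s in st[1:].tolist() if s[4]>25])
E
```

```text
contact_force: [0.3, 0.3, -0.9]
tcp_pos: [0.4138, 0.1288, 0.028]
orientation: [-2.405, -2.021, -0.0]
contact_force: [0.5, -0.4, 0.3]
top expected [240.2 179.1] found [243.  178.7] match 0.76
side expected [267.3  99.7] found [268.  101.2] match 0.97
cap [0.6888 0.079  0.259 ] 0.0021619972869885424 dock [ 0.0008 -0.0054]
top [(240, 193, 20, 21, 237), (297, 254, 12, 7, 66), (143, 279, 113, 141, 11907)]
side [(84, 0, 75, 148, 8595), (257, 125, 16, 12, 144), (102, 144, 75, 82, 2744), (200, 147, 24, 22, 455), (255, 152, 22, 28, 400), (198, 171, 26, 33, 494), (225, 177, 7, 30, 135), (261, 188, 11, 5, 43), (227, 240, 8, 27, 147)]
```

The bottle is upright with its cap at z=0.259. It sits at dock (+1,−5) mm, against the back and inside the side clearance. The only changes from the first pictures are the bottle and the arm.

```bash
python3 -c "
from bench import bot
print(bot.sign_off())"
```

```text
the job is handed in; nothing more can be done
None
```

The bottle stands upright and fully home against the back of the empty stall, the other things show no change in the pictures, and the arm has backed away with the job handed in. The gripper's knuckle stands out past the pads, so the push was at about 44 mm rather than below 30 mm, but the bottle stayed upright at each check.

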